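Hang the work lamp on the bayonet hook

TASK

Take the caged work lamp that has a cross bar on its stem, hang it on the bayonet hook of the display stand with the bar down through the gap between the lips, and turn it clockwise (seen from above) until the bar drops into its locking notch, so that it hangs there locked and still when you let go. Go gently: do not press, jam or wrench the lamp against the hook, keep it roughly upright while you carry it, and leave the other lamp, the loose sockets and the sieve where they stand.

Things in the scene. Friction and masses are not known exactly. Their poses are not given: they have to be found in the camera images.
- lamp: cordless caged work lamp, 0.3 to 0.5 kg, standing upright. Black base 72 mm diameter, wire cage, aluminium cap with its top 90 mm up, then a bare steel stem 10 mm diameter carrying a cross bar and, 32 mm above the bar, a black grip block. Origin: centre of its underside; z up along the stem, y along the cross bar. A half turn about z makes no difference to bar and grip.
- lamp_bar (a point): on the lamp's stem axis at the underside of its straight steel cross bar: 56 mm long (along y), 8 mm wide (x), 8 mm high; underside 140 mm above the lamp's foot. Axes as the lamp's.
- lamp_grip (a point): centre of the lamp's grip block: 16 mm thick (x), 36 mm long (y), 34 mm high (180 to 214 mm above the lamp's foot, so the centre is 57 mm above lamp_bar). Axes as the lamp's.
- hanger: fixed display stand: foot plate 10 mm thick, from 50 mm in front of to 130 mm behind the hook's axis, 120 mm wide; post 26 mm diameter 100 mm behind the hook's axis, an arm from it to the hook. Origin: on the counter below the hook's axis; x from the hook's open mouth to the post, z up. The mouth opens to -x, roughly to the robot. Nothing on it is higher than 197 mm.
- hook (a point): on the hook's axis, at the height of the track on which the cross bar rests and slides (180 mm above the counter); axes as the hanger's. The hook is a square head, x -38 to 40 and y -38 to 38 mm, 12 mm deep below the track. The bar can only be turned clockwise seen from above (stops block the other way). Bar home in the notch: lamp_bar 6 mm below this point.
- hook_gap (a point): on the hook's axis at the top of the lips over the track (17 mm above it; lips 5 mm thick, underside 12 mm above the track). A straight gap 14 mm wide (x -7 to 7 mm) runs through the lips along the hook's y: the bar goes down through it, lying along the hook's y. Axes as the hanger's. Keep the push on the hook well below 45 N.
- hook_mouth (a point): front edge of the hook, 38 mm before its axis, at lip height. From here a mouth 16 mm wide (y -8 to 8 mm) runs to the axis through lips and track: the bare stem under the bar comes in along +x, with the bar held above the lips. Axes as the hanger's.
- notch_side (a point): a fixed point left rear in the hook (x 18, y 21 mm, track height), the side to which the left end of the bar turns. Under the lips the level track goes on to a stop some 75 degrees from the gap; on the way, 24 to 62 degrees from the gap (it differs from hanger to hanger, not told), is the notch, 10 mm wide, 6 mm deep, for the 8 mm bar. Unsprung: the bar goes in when lowered or let go right over it.
- loop_lamp: another caged lamp, near the first (both stand at the left, at least 0.25 m left of the hook), with a plain wire loop on top and no cross bar, 80 mm diameter, 134 mm high; stays where it is. Origin: centre of its underside
- socket_a: loose chrome socket, 34 mm diameter, 45 mm high, standing on the counter; origin at its underside
- socket_b: loose chrome socket, 26 mm diameter, 38 mm high; origin at its underside
- socket_c: loose chrome socket, 30 mm diameter, 42 mm high; origin at its underside
- sieve: round wooden sieve, 170 mm diameter, 50 mm high, on the counter at the right; origin at its underside

How it is judged:
On the way, in this order (a step that is already met when the one before it is completed fails the run):
1. the lamp hangs in the hook: bar under the lips at track height, stem on the hook's axis (horizontal distance between lamp_bar and hook below 0.006 m and z of lamp_bar in the frame of hook between -0.003 and 0.005 m and angle between lamp's own z axis and vertical below 0.1 rad), for 0.1 s.
2. the bar has dropped into the notch (horizontal distance between lamp_bar and hook below 0.006 m and z of lamp_bar in the frame of hook below -0.0042 m), for 0.1 s.
At the end, for the whole second after the job is handed in: The lamp hangs upright (within 0.1 rad) on the hook, its stem within 6 mm of the hook's axis, turned more than 0.35 rad from the gap, its bar home in the locking notch (underside at least 4.2 mm below the track), let go and at rest (all of step 2 and angle between the y axis of lamp and the y axis of hanger, either way round above 0.35 rad and angle between lamp's own z axis and vertical below 0.1 rad and linear speed of lamp below 0.02 m/s and angular speed of lamp below 0.2 rad/s and contact force between the fingers and lamp below 0.1 N); the robot touches nothing.
It fails at once if the lamp pressed, jammed or wrenched against the hook with more than 45 N (contact force between lamp and hanger above 45 N).
It fails at once if the lamp tipped more than 0.5 rad (angle between lamp's own z axis and vertical above 0.5 rad).
It fails at once if the other lamp, a socket or the sieve pushed more than 30 mm from its place (distance of any of loop_lamp, socket_a, socket_b, socket_c, sieve from where it was at the start of the episode above 0.03 m).
It also fails if it takes over 72 s, if anything falls off the work surface, if the arm or the gripper's body presses on something with over 40 N, if the wrist force passes 120 N, or if a joint passes its speed limit or range.

ROBOT

A 6-joint arm with a two-finger parallel gripper is mounted at the origin on the work surface. World frame = base frame: x ahead of the robot, y to its left, z up, the work surface at z = 0. Lengths are in m, angles in rad, forces in N, time in s.
With the tool pointing down it reaches from about 0.35 to 0.875 m from the base axis. Payload 4.2 kg.
Tool frame: the origin (TCP) lies midway between the tips of the shut fingers; the grasp point (between the pads) lies 19 mm behind it; z points along the fingers, y is the line along which they close (so a half turn about z gives the same grasp; the last joint's range is limited). The gripper opens to 85 mm and grips with 20 to 120 N. Pads are 22 mm wide; open, the fingers measure 114 mm over their backs; the gripper's body (76 mm by 85 mm) begins 54 mm behind the grasp point. The pads swing forward as they close: fully open they stand 13 mm farther back than shut.
Start: joints at [0.259, 0.385, 0.008, 0, -1.194, -0.259], TCP at [0.625, 0, 0.231] pointing down, gripper open.
Joint ranges: [-3.14, 3.14], [-1.21, 2.06], [-1.07, 1.41], [-3.16, 2.05], [-2.99, -0.16], [-3.1, 3.1]. Speed limits (rad/s): [2.79, 2.79, 3.14, 3.14, 3.14, 3.14].

INTERFACE

Orientations are given as a unit quaternion [w, x, y, z].
In Python, from workcell import ctrl, snapshot, order gives the robot as it stands.
- The arm moves only by the tool servo_tool, never from a script. Its argument "targets" is a list of rows, each an object with "delta_pos": the shift along the tool's x, y, z in m, a list of three; "turn": the turn about the tool's z in degrees. A call has exactly 10 rows; each row is the pose to reach, as a shift and turn from the pose commanded when the call began, along the tool's axes at that moment; what a row does not reach only later rows make up. A row lasts 1/10 s, in which the tool goes at most 50 mm and 8.59 degrees, less where a joint would pass 70% of its speed; a pose out of reach is approached as far as the arm can. A call with a gripper value outside its range is refused whole. "fingers" is the finger opening in m, from 0 to 0.0854, set as the call begins (left out, the last holds). The fingers move at their own pace and stop on an object; "squeeze" is the grip in N (left out, the last holds). Time passes only in rows, so rows that repeat a pose let the fingers close, or fill a call up. It gives the time, the measured TCP pose, the force, the opening and the grip force at its end, in the units of the state.
- ctrl.get_state(): the state, without advancing time (a new reading comes with each control period).
- snapshot(name): name is "scene" or "side" or "wrist"; returns a dict with "pixels" (480x640x3 uint8, red, green, blue), "K" (3x3 intrinsics, pixels), "cam_to_world" (4x4, takes a point from camera to world coordinates). Camera axes: x right, y down, z forward; pixel columns grow to the right and rows downward; lengths in m; the calibration is good to about 2 mm. A picture is of the moment at which its call begins. There is no depth.
- order.hand_in(): hands the job in; it is judged then, once.
The state is a dict: "time": time; "q": joint angles; "qvel": joint speeds; "effort": joint torques, N m; "tool_pos": TCP position; "tool_rot": TCP orientation; "contact_force": force on the tool from outside, world axes, zero at the start; "wrist_torque": the same for the moment, N m; "finger_gap": opening from 0.0 (shut) to 1.0 (fully open); "gripper_force": force on a finger pad.
Only numpy, scipy, OpenCV 4.12 (cv2) and the standard library are available. Lean on these libraries where they do the work, as an engineer would, in place of code of your own. Each camera call takes 0.05 s, during which the arm holds its last target. There are 200 camera calls.

## Working session

There is one attempt and no reset: what is moved stays moved. The work goes in short steps, Python scripts to look and compute and a tool call to move; the robot and the scene stay as the last step left them, time stands still between calls to the robot, and variables do not carry over. Pictures are saved under pics/ and viewed, at most 13 in all, crops included, and the job is handed in when it is done.

Besides the shell and the picture viewer there is one more tool, called after "Emit:" as name(argument=value, ...), one argument or row to a line, values as JSON. servo_tool: Moves the arm, as the interface text tells. Its arguments: {"type":"object","properties":{"targets":{"type":"array","items":{"type":"object","properties":{"delta_pos":{"type":"array","items":{"type":"number"}},"turn":{"type":"number"}}}},"fingers":{"type":"number"},"squeeze":{"type":"number"}},"required":["targets"]}

```bash
mkdir -p pics; ls; cat > h.py <<'E'
import numpy as np, cv2
from workcell import ctrl, snapshot, order
def snap(n,f):
    s=snapshot(n); np.savez(f'pics/{f}.npz',**s); cv2.imwrite(f'pics/{f}.png',s['pixels'][:,:,::-1]); return s
def load(f): return np.load(f'pics/{f}.npz')
def ray(s,u,v):
    T=s['cam_to_world']; d=T[:3,:3]@np.linalg.inv(s['K'])@np.array([u,v,1.]); return T[:3,3],d/np.linalg.norm(d)
def plane(s,u,v,z):
    o,d=ray(s,u,v); return o+d*(z-o[2])/d[2]
def tri(*L):
    A=np.zeros((3,3));b=np.zeros(3)
    for s,u,v in L:
        o,d=ray(s,u,v);P=np.eye(3)-np.outer(d,d);A+=P;b+=P@o
    x=np.linalg.solve(A,b)
    return x,[np.linalg.norm((np.eye(3)-np.outer(ray(s,u,v)[1],ray(s,u,v)[1]))@(x-ray(s,u,v)[0])) for s,u,v in L]
def proj(s,p):
    T=s['cam_to_world'];c=T[:3,:3].T@(np.asarray(p)-T[:3,3]);q=s['K']@c;return q[:2]/q[2]
E
python3 - <<'E'
from h import *
for n in('scene','side','wrist'):
    s=snap(n,n+'0'); print(n,s['cam_to_world'].round(3).tolist(),s['K'][0,0])
print(ctrl.get_state())
a=[cv2.imread(f'pics/{n}0.png') for n in('scene','side','wrist')]
E
```

```text
pics
scene [[0.116, 0.674, -0.729, 1.347], [0.993, -0.088, 0.076, -0.182], [-0.013, -0.733, -0.68, 0.853], [0.0, 0.0, 0.0, 1.0]] 556.8248677883144
side [[-0.97, -0.175, 0.168, 0.432], [-0.242, 0.647, -0.723, 0.548], [0.018, -0.742, -0.67, 0.718], [0.0, 0.0, 0.0, 1.0]] 469.2145707494476
wrist [[-1.0, 0.001, -0.001, 0.623], [0.0, 0.957, 0.291, -0.074], [0.001, 0.291, -0.957, 0.373], [0.0, 0.0, 0.0, 1.0]] 336.23013558865944
{'time': 0.15, 'q': array([ 2.58622166e-01,  3.85400891e-01,  6.95356849e-03, -3.38486753e-04,
       -1.19403365e+00, -2.58620385e-01]), 'qvel': array([-8.80309809e-05, -2.15656651e-03,  4.01129653e-03,  1.96566481e-03,
       -1.88349748e-03, -1.05224583e-03]), 'effort': array([-6.03353892e-04, -3.92678475e+01,  1.88581592e+01,  4.18858320e+00,
       -3.39302780e-03,  5.70479813e-06]), 'tool_pos': array([6.24559370e-01, 2.48338579e-05, 2.30467652e-01]), 'tool_rot': array([-6.49037036e-04, -7.07063027e-01,  7.07150014e-01,  5.59469670e-04]), 'contact_force': array([-0.41779031, -0.10898564, -0.28608832]), 'wrist_torque': array([-0.00140495, -0.00597286,  0.00445499]), 'gripper_force': 0.0, 'finger_gap': 0.9975675625049358}
```

View pics/scene0.png

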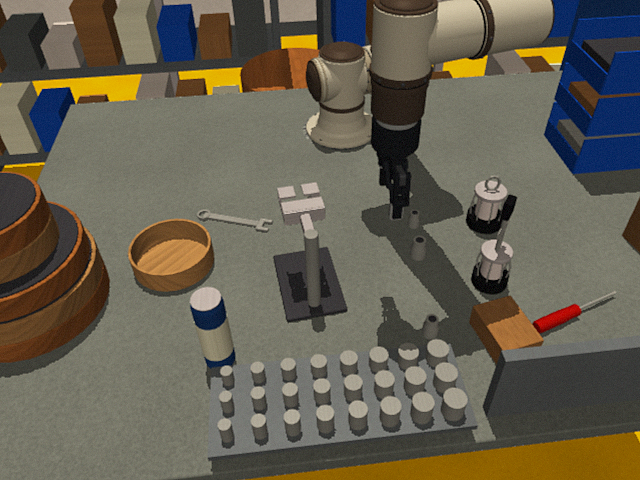

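View pics/side0.png

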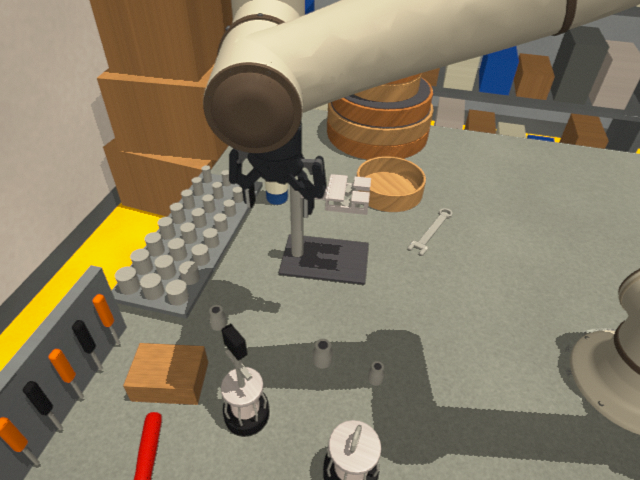

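The scene view shows the bar lamp with its grip at (509,208) and base at about (491,282). The loop lamp is at (488,205) and the hook head at (302,200). In the side view the grip is at (234,341), the lamp base at (245,410), and the hook at (347,192). Next I'll enlarge these.

```bash
python3 - <<'E'
from h import *
a=cv2.imread('pics/scene0.png');b=cv2.imread('pics/side0.png')
def c(i,u,v,w=100,h=75): return cv2.resize(i[v:v+h,u:u+w],(400,300),interpolation=cv2.INTER_CUBIC)
cv2.imwrite('pics/c1.png',np.vstack([np.hstack([c(a,455,185,133,100),c(a,255,175)]),np.hstack([c(b,185,320,133,100),c(b,300,150)])]))
s,t=load('scene0'),load('side0')
print('grip',tri((s,509.5,208),(t,234,341)))
print('base',plane(s,491,280,.01),plane(t,246,414,.01))
print('hook',tri((s,302,200),(t,347,192)))
print('loop',plane(s,487,220,.01))
for p in[(414,225),(419,258),(431,334)]: print(plane(s,*p,0))
E
```

```text
grip (array([0.6171901 , 0.22362897, 0.19806468]), [np.float64(0.0003962227226399331), np.float64(0.0003962227226399498)])
base [0.6216021  0.22380231 0.01      ] [0.61540208 0.22824319 0.01      ]
hook (array([ 0.53829402, -0.14550164,  0.18979774]), [np.float64(0.0023868055014209808), np.float64(0.0023868055014209947)])
loop [0.4421012  0.27508734 0.01      ]
[0.42641579 0.11027759 0.        ]
[0.53168519 0.09684176 0.        ]
[0.73134679 0.07227607 0.        ]
```

View pics/c1.png

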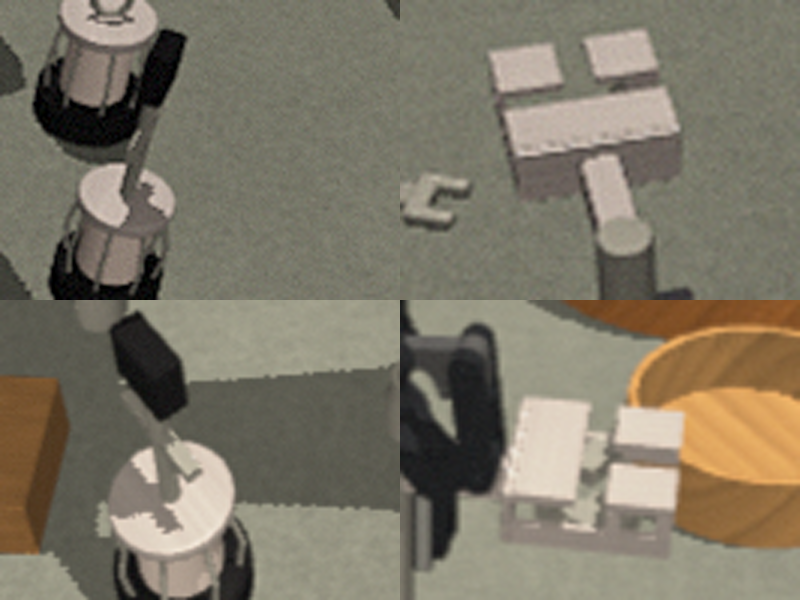

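Crop c1 shows the lip tops (light patches), with the cross gap and the mouth between them. The lamp's grip is turned roughly diagonally. Next I'll work out the hook's corners from the two views.

```bash
python3 - <<'E'
from h import *
s,t=load('scene0'),load('side0')
S=lambda L:[(255+(u-400)/4,175+v/4) for u,v in L]
D=lambda L:[(300+(u-400)/4,150+(v-300)/4) for u,v in L]
# hook-top corners: front-left(y+),front-right, rear-right, rear-left
sc=S([(645,28),(490,50),(518,153),(683,133)])
sd=D([(686,410),(677,508),(503,495),(526,398)])
for p in sc: print('sc',plane(s,*p,.197).round(4))
for p in sd: print('sd',plane(t,*p,.197).round(4))
# side: which: front pieces at right
print(tri((s,*sc[0]),(t,*sd[1])),tri((s,*sc[1]),(t,*sd[0])),tri((s,*sc[2]),(t,*sd[3])),tri((s,*sc[3]),(t,*sd[2])))
# grip top corners from side crop (scale 3)
E=lambda L:[(185+u/3,320+(v-300)/3) for u,v in L]
for p in E([(113,330),(138,314),(186,372),(160,386)]): print('g',plane(t,*p,.214).round(4))
E
```

```text
sc [ 0.493  -0.1155  0.197 ]
sc [ 0.5003 -0.1905  0.197 ]
sc [ 0.5775 -0.1816  0.197 ]
sc [ 0.5734 -0.1061  0.197 ]
sd [ 0.5017 -0.1899  0.197 ]
sd [ 0.4936 -0.1145  0.197 ]
sd [ 0.5708 -0.103   0.197 ]
sd [ 0.5775 -0.1791  0.197 ]
(array([ 0.49338743, -0.11524412,  0.19682832]), [np.float64(0.0004148976882374868), np.float64(0.00041489768823748)]) (array([ 0.50142385, -0.19024945,  0.19728609]), [np.float64(0.0005196250673567865), np.float64(0.0005196250673567275)]) (array([ 0.57743257, -0.18122906,  0.19619552]), [np.float64(0.0006816749927785398), np.float64(0.0006816749927783499)]) (array([ 0.57122455, -0.10573517,  0.19500888]), [np.float64(0.00016568360396648473), np.float64(0.00016568360396650023)])
g [0.6317 0.2211 0.214 ]
g [0.6245 0.2105 0.214 ]
g [0.5938 0.2333 0.214 ]
g [0.6019 0.2425 0.214 ]
```

Emit:
servo_tool(
  targets=[
    {"delta_pos":[-0.03,0,-0.03],"turn":0},
    {"delta_pos":[-0.07,0,-0.06],"turn":0},
    {"delta_pos":[-0.1,0,-0.09],"turn":0},
    {"delta_pos":[-0.13,0,-0.1],"turn":0},
    {"delta_pos":[-0.13,0,-0.1],"turn":0},
    {"delta_pos":[-0.13,0,-0.1],"turn":0},
    {"delta_pos":[-0.13,0,-0.1],"turn":0},
    {"delta_pos":[-0.13,0,-0.1],"turn":0},
    {"delta_pos":[-0.13,0,-0.1],"turn":0},
    {"delta_pos":[-0.13,0,-0.1],"turn":0},
  ],
  fingers=0.0854,
  squeeze=60,
)

```text
time: 1.15
tool_pos: [0.625, 0.1293, 0.3311]
tool_rot: [-0.0, -0.707, 0.707, 0.0]
contact_force: [-0.3, -0.0, 0.2]
finger_gap: 0.999
gripper_force: 0.0
```

```bash
python3 - <<'E'
from h import *
s=snap('wrist','w1'); print(s['cam_to_world'].round(3).tolist(), ctrl.get_state()['tool_pos'])
print(proj(s,[.617,.224,.197]))
E
```

```text
[[-1.0, 0.001, 0.0, 0.624], [0.001, 0.957, 0.291, 0.055], [-0.0, 0.291, -0.957, 0.474], [0.0, 0.0, 0.0, 1.0]] [0.62500747 0.12944503 0.33116661]
[327.81855117 320.25101657]
```

View pics/w1.png

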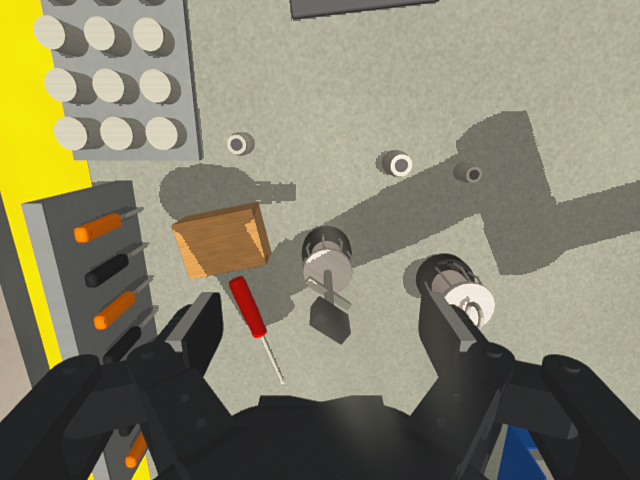

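The wrist view shows the bar from (309,281) to (349,309), with the grip block in front of it at about (310-350, 298-342). The view is clear, so I'll measure the grip's edges by mask.

```bash
python3 - <<'E'
from h import *
s=load('w1');t=load('side0')
i=s['pixels'].astype(int)
sub=i[285:350,295:362].max(2)
m=((sub<95)&(np.ptp(i[285:350,295:362],axis=2)<18)).astype(np.uint8)
n,l,st,c=cv2.connectedComponentsWithStats(m)
k=1+np.argmax(st[1:,4]);print(st[k],c[k])
cv2.imwrite('pics/c2.png',cv2.resize(np.hstack([s['pixels'][285:350,295:362,::-1],cv2.merge([(l==k).astype(np.uint8)*255]*3)]),None,fx=5.9,fy=5.9))
a=plane(s,309,281,.148);b=plane(s,349,309,.148);print('bar',a,b,np.degrees(np.arctan2(*(a-b)[[1,0]])),(a+b)/2)
E
```

```text
[  15   12   40   47 1208] [34.43460265 34.80298013]
bar [0.6359706  0.20676633 0.148     ] [0.5928806  0.24001601 0.148     ] -37.654975654855804 [0.6144256  0.22339117 0.148     ]
```

View pics/c2.png

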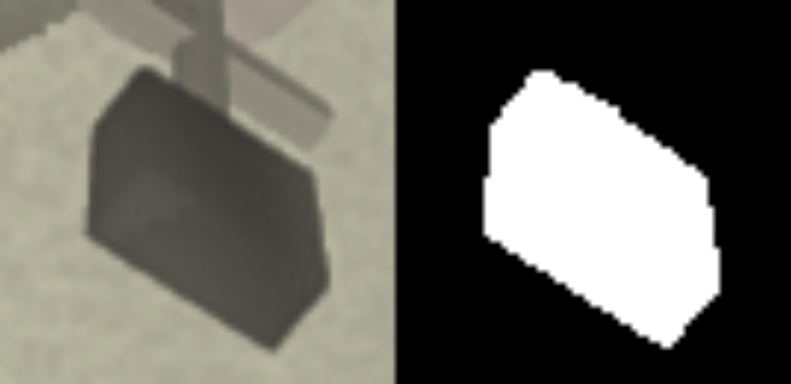

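The crop shows the grip's top face with corners at full-image pixels (309.7,325), (341.3,344.3) and (350.6,333). I'll triangulate those with the side view.

```bash
python3 - <<'E'
from h import *
s=load('w1');t=load('side0')
W=[(309.7,325),(341.3,344.3),(350.6,333),(319.1,313.6)]
P=[plane(s,*p,.214) for p in W]
for p in P: print(p.round(4),proj(t,p).round(1))
print('c',np.mean(P,0),np.degrees(np.arctan2(*(P[0]-P[1])[[1,0]])))
Sd=[(222.7,330),(231,324.7),(247,344),(238.3,348.7)]
for a in W[:3]:
    r=[tri((s,*a),(t,*b)) for b in Sd]; k=np.argmin([x[1][0] for x in r]); print(k,r[k][0].round(4),r[k][1][0].round(4))
E
```

```text
[0.6333 0.2184 0.214 ] [222.3 328. ]
[0.6052 0.2381 0.214 ] [237.1 345.2]
[0.5971 0.2265 0.214 ] [246.4 339.1]
[0.625  0.2071 0.214 ] [231.6 322.5]
c [0.61517186 0.22250739 0.214     ] -35.05715291449916
0 [0.633  0.2197 0.2117] 0.0004
3 [0.6041 0.2404 0.2102] 0.0009
2 [0.5961 0.2299 0.2085] 0.0005
```

Emit:
servo_tool(
  targets=[
    {"delta_pos":[-0.02,0.0,0.0],"turn":-8},
    {"delta_pos":[-0.04,0.005,0.01],"turn":-16},
    {"delta_pos":[-0.06,0.01,0.02],"turn":-24},
    {"delta_pos":[-0.08,0.0105,0.03],"turn":-32},
    {"delta_pos":[-0.095,0.0105,0.045],"turn":-40},
    {"delta_pos":[-0.095,0.0105,0.06],"turn":-48},
    {"delta_pos":[-0.095,0.0105,0.07],"turn":-54},
    {"delta_pos":[-0.095,0.0105,0.07],"turn":-54},
    {"delta_pos":[-0.095,0.0105,0.07],"turn":-54},
    {"delta_pos":[-0.095,0.0105,0.07],"turn":-54},
  ],
)

```text
time: 2.2
tool_pos: [0.615, 0.225, 0.2624]
tool_rot: [-0.001, 0.951, -0.31, 0.001]
contact_force: [0.3, 0.1, 0.6]
finger_gap: 1.002
gripper_force: 0.0
```

```bash
python3 - <<'E'
from h import *
s=snap('wrist','w2'); t=snap('side','side2'); print(ctrl.get_state()['tool_pos'],ctrl.get_state()['q'])
print(proj(s,[.6145,.224,.214]),proj(s,[.6145,.224,.197]))
cv2.imwrite('pics/c3.png',np.hstack([cv2.resize(s['pixels'][230:480,220:420,::-1],(400,500)),cv2.resize(t['pixels'][230:430,150:310,::-1],(400,500))]))
E
```

```text
[0.61482645 0.22498695 0.26228592] [ 5.97446756e-01  4.17654118e-01  1.36628383e-01  1.64028705e-04
 -1.28811913e+00  3.43849191e-01]
[321.61143667 257.10023421] [321.56633972 247.84084109]
```

View pics/c3.png

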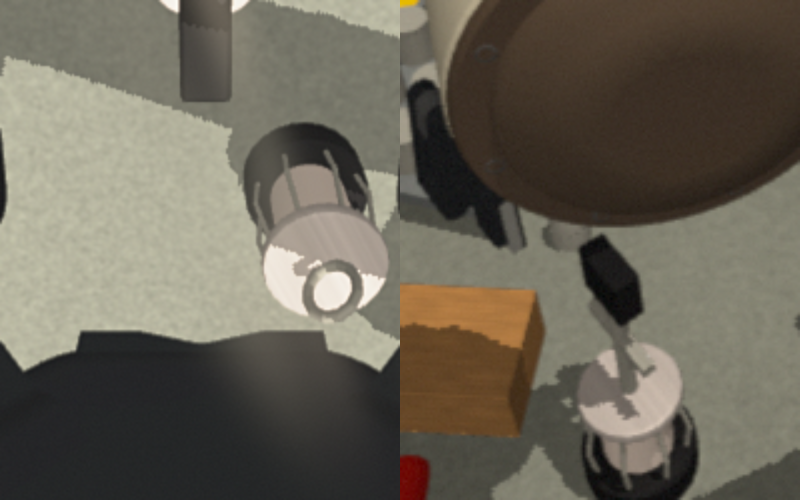

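The wrist crop shows the grip edges upright at columns 310-336, so the yaw is aligned. Its near top edge is at row 280. I'll check the along-grip offset from that.

```bash
python3 - <<'E'
from h import *
s=load('w2')
a=np.radians(-36);x=np.array([np.cos(a),np.sin(a),0])
print(plane(s,323,280.5,.214)+.018*x)
E
```

```text
[0.61604061 0.22183021 0.214     ]
```

Emit:
servo_tool(
  targets=[
    {"delta_pos":[0,0,0.02],"turn":0},
    {"delta_pos":[0,0,0.04],"turn":0},
    {"delta_pos":[0,0,0.06],"turn":0},
    {"delta_pos":[0,0,0.075],"turn":0},
    {"delta_pos":[0,0,0.083],"turn":0},
    {"delta_pos":[0,0,0.083],"turn":0},
    {"delta_pos":[0,0,0.083],"turn":0},
    {"delta_pos":[0,0,0.083],"turn":0},
    {"delta_pos":[0,0,0.083],"turn":0},
    {"delta_pos":[0,0,0.083],"turn":0},
  ],
)

```text
time: 3.3
tool_pos: [0.6147, 0.2252, 0.179]
tool_rot: [-0.0, 0.951, -0.309, 0.0]
contact_force: [0.0, -0.1, -0.1]
finger_gap: 1.0
gripper_force: 0.0
```

Emit:
servo_tool(
  targets=[
    {"delta_pos":[0.003,0.001,0],"turn":0},
    {"delta_pos":[0.003,0.001,0],"turn":0},
    {"delta_pos":[0.003,0.001,0],"turn":0},
    {"delta_pos":[0.003,0.001,0],"turn":0},
    {"delta_pos":[0.003,0.001,0],"turn":0},
    {"delta_pos":[0.003,0.001,0],"turn":0},
    {"delta_pos":[0.003,0.001,0],"turn":0},
    {"delta_pos":[0.003,0.001,0],"turn":0},
    {"delta_pos":[0.003,0.001,0],"turn":0},
    {"delta_pos":[0.003,0.001,0],"turn":0},
  ],
  fingers=0.0,
  squeeze=60,
)

```text
time: 4.3
tool_pos: [0.6165, 0.2226, 0.1784]
tool_rot: [-0.0, 0.951, -0.309, 0.0]
contact_force: [1.5, 0.6, -0.7]
finger_gap: 0.18
gripper_force: 59.3
```

Emit:
servo_tool(
  targets=[
    {"delta_pos":[0,0,0],"turn":0},
    {"delta_pos":[0,0,-0.005],"turn":0},
    {"delta_pos":[0,0,-0.015],"turn":0},
    {"delta_pos":[0,0,-0.03],"turn":0},
    {"delta_pos":[0,0,-0.045],"turn":0},
    {"delta_pos":[0,0,-0.06],"turn":0},
    {"delta_pos":[0,0,-0.068],"turn":0},
    {"delta_pos":[0,0,-0.068],"turn":0},
    {"delta_pos":[0,0,-0.068],"turn":0},
    {"delta_pos":[0,0,-0.068],"turn":0},
  ],
)

```text
time: 5.3
tool_pos: [0.6156, 0.2222, 0.2449]
tool_rot: [0.001, 0.951, -0.309, -0.001]
contact_force: [-0.3, -0.6, -4.6]
finger_gap: 0.179
gripper_force: 58.7
```

```bash
python3 - <<'E'
from h import *
s=snap('wrist','w3'); t=snap('side','side3');u=snap('scene','scene3')
st=ctrl.get_state();print(st['tool_pos'],st['tool_rot'],st['contact_force'],st['wrist_torque'])
cv2.imwrite('pics/c4.png',np.hstack([cv2.resize(u['pixels'][180:300,440:560,::-1],(400,400)),cv2.resize(t['pixels'][230:430,150:350,::-1],(400,400))]))
E
```

```text
[0.61601736 0.22232867 0.24540558] [ 5.94636450e-04  9.51047357e-01 -3.09044049e-01 -5.89423882e-04] [-0.59169246  0.86922571 -4.26153492] [-0.01031718 -0.01150458 -0.02331263]
```

View pics/c4.png

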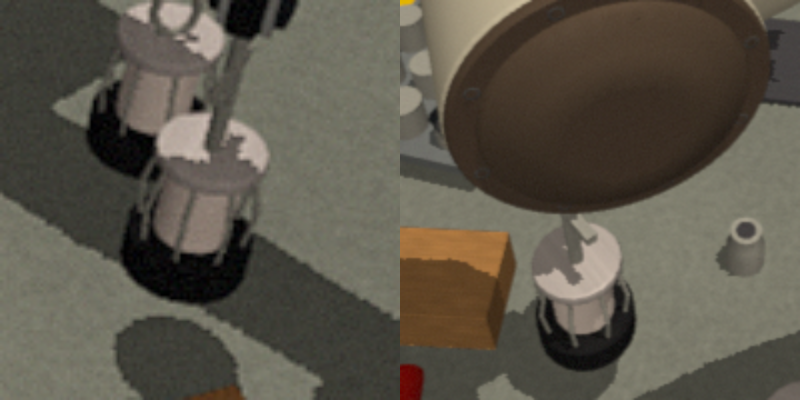

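The lamp is gripped upright and clear of the counter. I'll carry it to in front of the mouth while turning it.

Emit:
servo_tool(
  targets=[
    {"delta_pos":[0.002,0.01,0],"turn":3},
    {"delta_pos":[0.005,0.03,0],"turn":8},
    {"delta_pos":[0.01,0.053,0],"turn":14},
    {"delta_pos":[0.015,0.079,0],"turn":20},
    {"delta_pos":[0.02,0.105,0],"turn":27},
    {"delta_pos":[0.025,0.131,0],"turn":33},
    {"delta_pos":[0.03,0.157,0],"turn":39},
    {"delta_pos":[0.035,0.183,0],"turn":44},
    {"delta_pos":[0.038,0.2,0],"turn":47.4},
    {"delta_pos":[0.04,0.21,0],"turn":47.4},
  ],
)

```text
time: 6.45
tool_pos: [0.5244, 0.0279, 0.2464]
tool_rot: [0.0, 0.746, -0.666, -0.0]
contact_force: [-0.2, -1.4, -5.6]
finger_gap: 0.18
gripper_force: 58.9
```

Emit:
servo_tool(
  targets=[
    {"delta_pos":[0.02,0.012,0],"turn":0},
    {"delta_pos":[0.045,0.027,0],"turn":0},
    {"delta_pos":[0.075,0.046,0],"turn":0},
    {"delta_pos":[0.105,0.065,0],"turn":0},
    {"delta_pos":[0.135,0.083,0],"turn":0},
    {"delta_pos":[0.16,0.099,0],"turn":0},
    {"delta_pos":[0.174,0.108,0],"turn":0},
    {"delta_pos":[0.179,0.111,0],"turn":0},
    {"delta_pos":[0.179,0.111,0],"turn":0},
    {"delta_pos":[0.179,0.111,0],"turn":0},
  ],
)

```text
time: 7.45
tool_pos: [0.4361, -0.161, 0.2464]
tool_rot: [-0.0, 0.747, -0.665, 0.0]
contact_force: [0.3, 0.7, -4.8]
finger_gap: 0.176
gripper_force: 58.9
```

```bash
python3 - <<'E'
from h import *
s=snap('wrist','w4'); t=snap('side','side4');u=snap('scene','scene4')
st=ctrl.get_state();print(st['tool_pos'],st['tool_rot'],st['contact_force'],st['q'])
print(proj(u,[.535,-.148,.197]),proj(t,[.535,-.148,.197]))
c=lambda i,a,b:cv2.resize(i['pixels'][b:b+90,a:a+120,::-1],(400,300),interpolation=cv2.INTER_CUBIC)
cv2.imwrite('pics/c5.png',np.vstack([np.hstack([c(u,240,130),c(t,310,140)]),np.hstack([cv2.resize(s['pixels'][:,:,::-1],(400,300)),cv2.resize(s['pixels'][100:400,120:520,::-1],(400,300))])]))
E
```

```text
[ 0.43605238 -0.16083158  0.24627278] [-8.52208166e-05  7.47129746e-01 -6.64678219e-01  2.78326253e-05] [ 1.04887714  0.29093215 -5.72798243] [-2.42657979e-03  9.64742495e-02 -3.41495020e-01 -1.00180195e-04
 -1.13267240e+00  1.19139301e-01]
[301.15852266 197.00865746] [350.10801955 187.43435843]
```

View pics/c5.png

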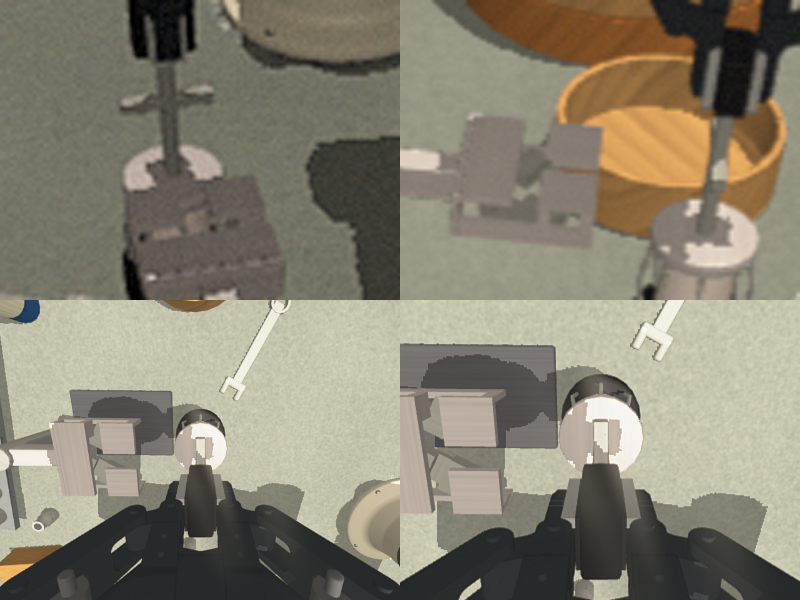

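Panel c5 shows the lips to the wrist camera's left, with the mouth facing the stem. The bar's far end shows just above the grip. I'll enlarge this wrist view to measure.

```bash
python3 - <<'E'
from h import *
s=load('w4')
cv2.imwrite('pics/c6.png',cv2.resize(s['pixels'][170:345,80:360,::-1],(800,500),interpolation=cv2.INTER_CUBIC))
E
```

```text
(no output)
```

View pics/c6.png

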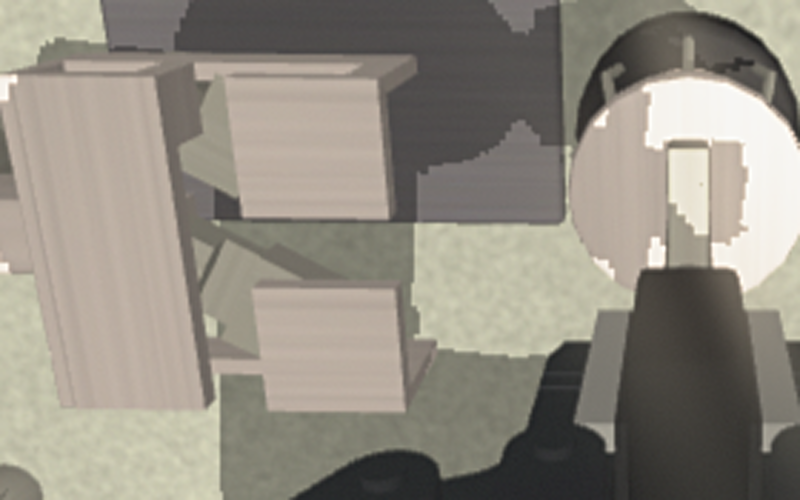

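Crop c6 gives the lip-top corners, the gap edges, the mouth edges at rows 217 and 283, and the bar's far end from (667,142) to (710,142). I'll work out the hook and lamp poses from these.

```bash
python3 - <<'E'
from h import *
from scipy.optimize import least_squares
s=load('w4')
P=lambda u,v,z: plane(s,80+u/2.857,170+v/2.857,z)
R={(7,-38):(155,75),(7,38):(206,407),(-7,-38):(227,77),(-38,-38):(380,77),(-38,-8):(392,217),(-7,-8):(243,217),(-7,8):(255,283),(-38,8):(402,283),(-38,38):(408,410),(-7,38):(268,410)}
A=np.array([P(*v,.197)[:2] for v in R.values()]);B=np.array(list(R))/1000
def M(p): c,d=np.cos(p[2]),np.sin(p[2]); return B@np.array([[c,d],[-d,c]])+p[:2]
r=least_squares(lambda p:(M(p)-A).ravel(),[.535,-.148,.115]);p=r.x
print('hook',p[:2],np.degrees(p[2]),'res mm',(1000*(M(p)-A)).round(1).tolist())
a,b=P(667,142,.216),P(710,142,.216);g0,g1=P(645,268,.282),P(740,268,.282)
c,d=np.cos(p[2]),np.sin(p[2]);hf=lambda w:((np.array([[c,d],[-d,c]])@(w[:2]-p[:2]))*1000).round(1)
print('bar end',hf(a),hf(b),hf((a+b)/2),'-> axis y =',hf((a+b)/2)[1]+28)
print('grip far edge',hf(g0),hf(g1),'-> y',hf((g0+g1)/2)[1]+18)
print('bar side lower',hf(P(667,260,.216)),hf(P(710,260,.216)))
tcp=np.array([.4361,-.161]);print('tcp',hf(tcp))
E
```

```text
hook [ 0.53485762 -0.14956694] 6.13848275887519 res mm [[-0.4, -0.2], [-0.4, 0.2], [0.2, -0.4], [0.1, -0.2], [0.1, -0.1], [-0.3, -0.4], [0.2, 0.6], [1.0, 1.0], [0.0, -0.0], [-0.5, -0.4]]
bar end [-96.5 -29.7] [-104.5  -29.8] [-100.5  -29.8] -> axis y = -1.8000000000000007
grip far edge [-95.3 -31.3] [-106.7  -31.4] -> y -13.399999999999999
bar side lower [-96.6  -6.2] [-104.9   -6.3]
tcp [-99.4  -0.8]
```

Emit:
servo_tool(
  targets=[
    {"delta_pos":[0,-0.008,0],"turn":0.3},
    {"delta_pos":[0,-0.018,0],"turn":0.3},
    {"delta_pos":[0,-0.028,0],"turn":0.3},
    {"delta_pos":[0,-0.038,0],"turn":0.3},
    {"delta_pos":[0,-0.048,0],"turn":0.3},
    {"delta_pos":[0,-0.056,0],"turn":0.3},
    {"delta_pos":[0,-0.064,0],"turn":0.3},
    {"delta_pos":[0,-0.07,0],"turn":0.3},
    {"delta_pos":[0,-0.075,0],"turn":0.3},
    {"delta_pos":[0,-0.08,0],"turn":0.3},
  ],
)

```text
time: 8.6
tool_pos: [0.5153, -0.1523, 0.2463]
tool_rot: [0.0, 0.745, -0.667, -0.0]
contact_force: [0.4, 0.0, -4.6]
finger_gap: 0.181
gripper_force: 58.9
```

Emit:
servo_tool(
  targets=[
    {"delta_pos":[0,-0.003,0],"turn":0},
    {"delta_pos":[0,-0.006,0],"turn":0},
    {"delta_pos":[0,-0.01,0],"turn":0},
    {"delta_pos":[0,-0.014,0],"turn":0},
    {"delta_pos":[0,-0.017,0],"turn":0},
    {"delta_pos":[0,-0.02,0],"turn":0},
    {"delta_pos":[0,-0.02,0],"turn":0},
    {"delta_pos":[0,-0.02,0],"turn":0},
    {"delta_pos":[0,-0.02,0],"turn":0},
    {"delta_pos":[0,-0.02,0],"turn":0},
  ],
)

```text
time: 9.6
tool_pos: [0.5348, -0.1501, 0.2463]
tool_rot: [0.0, 0.745, -0.667, -0.0]
contact_force: [-0.1, 1.4, -4.7]
finger_gap: 0.179
gripper_force: 58.9
```

```bash
python3 - <<'E'
from h import *
s=snap('wrist','w7'); t=snap('side','side7');u=snap('scene','scene7')
st=ctrl.get_state();print(st['tool_pos'],st['tool_rot'],st['contact_force'])
c=lambda i,a,b:cv2.resize(i['pixels'][b:b+75,a:a+100,::-1],(400,300),interpolation=cv2.INTER_CUBIC)
cv2.imwrite('pics/c7.png',np.vstack([np.hstack([c(u,250,150),c(t,300,140)]),cv2.resize(s['pixels'][150:390:,210:430,::-1],(800,300) if 0 else (275,300)).repeat(1,1) if 0 else np.hstack([cv2.resize(s['pixels'][210:360,220:420,::-1],(400,300),interpolation=cv2.INTER_CUBIC)]*2)]))
E
```

```text
[ 0.53483409 -0.15013256  0.246369  ] [-1.56670796e-05  7.44902300e-01 -6.67173563e-01  2.22686117e-05] [ 0.50690021  0.07049457 -4.09731268]
```

View pics/c7.png

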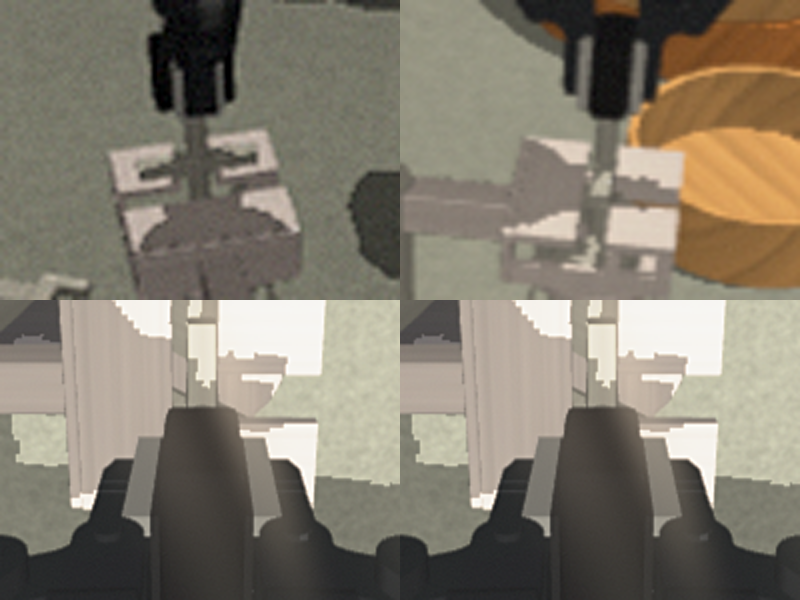

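The wrist panel shows the bar at columns 314-328.5. The gap's rear edge is at about 306 and its front edge at about 329. I'll check that the bar is centred over the gap.

```bash
python3 - <<'E'
from h import *
s=load('w7')
p=[.53486,-.14957,np.radians(6.14)]
c,d=np.cos(p[2]),np.sin(p[2]);hf=lambda w:((np.array([[c,d],[-d,c]])@(w[:2]-p[:2]))*1000).round(1)
for n,u,v,z in[('bar far L',187,22,.216),('bar far R',217,22,.216),('bar near L',187,100,.216),('bar near R',217,100,.216),('gap rear',171,10,.197),('gap rear low',174,52,.197),('gap front',218,10,.197),('front edge',324,10,.197),('mouth y-8',290,75,.197),('mouth y+8',290,122,.197),('rear edge',62,10,.197)]:
    print(n,hf(plane(s,220+u/2,210+v/2,z)))
print('tcp',hf(ctrl.get_state()['tool_pos']))
E
```

```text
bar far L [  2.5 -28.8]
bar far R [ -5.5 -28.8]
bar near L [ 2.5 -6.6]
bar near R [-5.7 -6.6]
gap rear [  7.5 -27.4]
gap rear low [  6.8 -14.5]
gap front [ -6.2 -27.4]
front edge [-37.3 -27.5]
mouth y-8 [-28.2  -7.3]
mouth y+8 [-28.8   8.1]
rear edge [ 39.5 -27.3]
tcp [-0.1 -0.6]
```

Emit:
servo_tool(
  targets=[
    {"delta_pos":[-0.0008,-0.0015,0],"turn":0},
    {"delta_pos":[-0.0008,-0.0015,0],"turn":0},
    {"delta_pos":[-0.0008,-0.0015,0.003],"turn":0},
    {"delta_pos":[-0.0008,-0.0015,0.006],"turn":0},
    {"delta_pos":[-0.0008,-0.0015,0.008],"turn":0},
    {"delta_pos":[-0.0008,-0.0015,0.01],"turn":0},
    {"delta_pos":[-0.0008,-0.0015,0.012],"turn":0},
    {"delta_pos":[-0.0008,-0.0015,0.014],"turn":0},
    {"delta_pos":[-0.0008,-0.0015,0.014],"turn":0},
    {"delta_pos":[-0.0008,-0.0015,0.014],"turn":0},
  ],
)

```text
time: 10.75
tool_pos: [0.5363, -0.1492, 0.2323]
tool_rot: [0.0, 0.745, -0.667, 0.0]
contact_force: [-0.1, -0.1, -4.7]
finger_gap: 0.186
gripper_force: 58.9
```

Emit:
servo_tool(
  targets=[
    {"delta_pos":[0,0,0.002],"turn":0},
    {"delta_pos":[0,0,0.004],"turn":0},
    {"delta_pos":[0,0,0.006],"turn":0},
    {"delta_pos":[0,0,0.008],"turn":0},
    {"delta_pos":[0,0,0.01],"turn":0},
    {"delta_pos":[0,0,0.011],"turn":0},
    {"delta_pos":[0,0,0.012],"turn":0},
    {"delta_pos":[0,0,0.012],"turn":0},
    {"delta_pos":[0,0,0.012],"turn":0},
    {"delta_pos":[0,0,0.012],"turn":0},
  ],
)

```text
time: 11.75
tool_pos: [0.5364, -0.1492, 0.2204]
tool_rot: [-0.0, 0.745, -0.667, 0.0]
contact_force: [-0.2, -0.8, -4.5]
finger_gap: 0.181
gripper_force: 58.9
```

Emit:
servo_tool(
  targets=[
    {"delta_pos":[0,0,0.0003],"turn":0},
    {"delta_pos":[0,0,0.0006],"turn":0},
    {"delta_pos":[0,0,0.0009],"turn":0},
    {"delta_pos":[0,0,0.0012],"turn":0},
    {"delta_pos":[0,0,0.0015],"turn":0},
    {"delta_pos":[0,0,0.0015],"turn":0},
    {"delta_pos":[0,0,0.0015],"turn":0},
    {"delta_pos":[0,0,0.0015],"turn":0},
    {"delta_pos":[0,0,0.0015],"turn":0},
    {"delta_pos":[0,0,0.0015],"turn":0},
  ],
)

```text
time: 12.75
tool_pos: [0.5363, -0.1492, 0.2188]
tool_rot: [-0.0, 0.745, -0.667, 0.0]
contact_force: [-0.1, 0.3, -5.0]
finger_gap: 0.181
gripper_force: 58.9
```

Emit:
servo_tool(
  targets=[
    {"delta_pos":[0,0,0],"turn":2},
    {"delta_pos":[0,0,0],"turn":4},
    {"delta_pos":[0,0,0],"turn":6},
    {"delta_pos":[0,0,0],"turn":8},
    {"delta_pos":[0,0,0],"turn":10},
    {"delta_pos":[0,0,0],"turn":12},
    {"delta_pos":[0,0,0],"turn":14},
    {"delta_pos":[0,0,0],"turn":16},
    {"delta_pos":[0,0,0],"turn":18},
    {"delta_pos":[0,0,0],"turn":18},
  ],
)

```text
time: 13.75
tool_pos: [0.5363, -0.1492, 0.2188]
tool_rot: [0.0, -0.631, 0.775, -0.0]
contact_force: [-0.1, -0.0, -4.1]
finger_gap: 0.177
gripper_force: 58.9
```

Emit:
servo_tool(
  targets=[
    {"delta_pos":[0,0,0.0002],"turn":0},
    {"delta_pos":[0,0,0.0004],"turn":0},
    {"delta_pos":[0,0,0.0006],"turn":0},
    {"delta_pos":[0,0,0.0008],"turn":0},
    {"delta_pos":[0,0,0.001],"turn":0},
    {"delta_pos":[0,0,0.001],"turn":0},
    {"delta_pos":[0,0,0.001],"turn":0},
    {"delta_pos":[0,0,0.001],"turn":0},
    {"delta_pos":[0,0,0.001],"turn":0},
    {"delta_pos":[0,0,0.001],"turn":0},
  ],
)

```text
time: 14.75
tool_pos: [0.5364, -0.1492, 0.2183]
tool_rot: [0.0, -0.631, 0.775, -0.0]
contact_force: [-2.7, 1.1, 1.6]
finger_gap: 0.178
gripper_force: 59.8
```

Emit:
servo_tool(
  targets=[
    {"delta_pos":[0,0,-0.0002],"turn":0.4},
    {"delta_pos":[0,0,-0.0002],"turn":0.8},
    {"delta_pos":[0,0,-0.0002],"turn":1.2},
    {"delta_pos":[0,0,-0.0002],"turn":1.7},
    {"delta_pos":[0,0,-0.0002],"turn":2.2},
    {"delta_pos":[0,0,-0.0002],"turn":2.7},
    {"delta_pos":[0,0,-0.0002],"turn":3.2},
    {"delta_pos":[0,0,-0.0002],"turn":3.7},
    {"delta_pos":[0,0,-0.0002],"turn":4},
    {"delta_pos":[0,0,-0.0002],"turn":4},
  ],
)

```text
time: 15.75
tool_pos: [0.5367, -0.1492, 0.2182]
tool_rot: [0.0, -0.604, 0.797, -0.0]
contact_force: [0.8, 0.1, 0.9]
finger_gap: 0.182
gripper_force: 59.8
```

Emit:
servo_tool(
  targets=[
    {"delta_pos":[0,0,0],"turn":0.3},
    {"delta_pos":[0,0,0],"turn":0.6},
    {"delta_pos":[0,0,0],"turn":0.9},
    {"delta_pos":[0,0,0],"turn":1.2},
    {"delta_pos":[0,0,0],"turn":1.5},
    {"delta_pos":[0,0,0],"turn":1.8},
    {"delta_pos":[0,0,0],"turn":2.1},
    {"delta_pos":[0,0,0],"turn":2.4},
    {"delta_pos":[0,0,0],"turn":2.7},
    {"delta_pos":[0,0,0],"turn":3},
  ],
)

```text
time: 16.75
tool_pos: [0.536, -0.1492, 0.2181]
tool_rot: [-0.0, -0.583, 0.813, 0.0]
contact_force: [-0.9, -0.7, 4.0]
finger_gap: 0.177
gripper_force: 60.2
```

Emit:
servo_tool(
  targets=[
    {"delta_pos":[0,0,-0.0002],"turn":0.3},
    {"delta_pos":[0,0,-0.0002],"turn":0.6},
    {"delta_pos":[0,0,-0.0002],"turn":0.9},
    {"delta_pos":[0,0,-0.0002],"turn":1.2},
    {"delta_pos":[0,0,-0.0002],"turn":1.5},
    {"delta_pos":[0,0,-0.0002],"turn":1.8},
    {"delta_pos":[0,0,-0.0002],"turn":2.1},
    {"delta_pos":[0,0,-0.0002],"turn":2.4},
    {"delta_pos":[0,0,-0.0002],"turn":2.7},
    {"delta_pos":[0,0,-0.0002],"turn":3},
  ],
)

```text
time: 17.75
tool_pos: [0.5358, -0.1491, 0.218]
tool_rot: [-0.0, -0.561, 0.828, 0.0]
contact_force: [-2.9, 0.6, 3.0]
finger_gap: 0.182
gripper_force: 60.0
```

Emit:
servo_tool(
  targets=[
    {"delta_pos":[0,0,0],"turn":0.3},
    {"delta_pos":[0,0,0],"turn":0.6},
    {"delta_pos":[0,0,0],"turn":0.9},
    {"delta_pos":[0,0,0],"turn":1.2},
    {"delta_pos":[0,0,0],"turn":1.5},
    {"delta_pos":[0,0,0],"turn":1.8},
    {"delta_pos":[0,0,0],"turn":2.1},
    {"delta_pos":[0,0,0],"turn":2.4},
    {"delta_pos":[0,0,0],"turn":2.7},
    {"delta_pos":[0,0,0],"turn":3},
  ],
)

```text
time: 18.75
tool_pos: [0.5363, -0.1492, 0.2182]
tool_rot: [0.0, -0.539, 0.842, -0.0]
contact_force: [-0.5, -0.9, -4.6]
finger_gap: 0.181
gripper_force: 58.9
```

The track load has vanished at about 31°, so I'll probe downwards gently.

Emit:
servo_tool(
  targets=[
    {"delta_pos":[0,0,0.0002],"turn":0},
    {"delta_pos":[0,0,0.0004],"turn":0},
    {"delta_pos":[0,0,0.0006],"turn":0},
    {"delta_pos":[0,0,0.0008],"turn":0},
    {"delta_pos":[0,0,0.001],"turn":0},
    {"delta_pos":[0,0,0.0011],"turn":0},
    {"delta_pos":[0,0,0.0012],"turn":0},
    {"delta_pos":[0,0,0.0012],"turn":0},
    {"delta_pos":[0,0,0.0012],"turn":0},
    {"delta_pos":[0,0,0.0012],"turn":0},
  ],
)

```text
time: 19.75
tool_pos: [0.5363, -0.1492, 0.217]
tool_rot: [0.0, -0.539, 0.842, -0.0]
contact_force: [-0.2, -0.7, -5.2]
finger_gap: 0.175
gripper_force: 58.9
```

Emit:
servo_tool(
  targets=[
    {"delta_pos":[0,0,0.0004],"turn":0},
    {"delta_pos":[0,0,0.0008],"turn":0},
    {"delta_pos":[0,0,0.0012],"turn":0},
    {"delta_pos":[0,0,0.0016],"turn":0},
    {"delta_pos":[0,0,0.002],"turn":0},
    {"delta_pos":[0,0,0.0024],"turn":0},
    {"delta_pos":[0,0,0.0028],"turn":0},
    {"delta_pos":[0,0,0.0032],"turn":0},
    {"delta_pos":[0,0,0.0036],"turn":0},
    {"delta_pos":[0,0,0.004],"turn":0},
  ],
)

```text
time: 20.75
tool_pos: [0.5363, -0.1492, 0.213]
tool_rot: [-0.0, -0.54, 0.842, 0.0]
contact_force: [-0.4, -0.2, -4.6]
finger_gap: 0.182
gripper_force: 58.9
```

Emit:
servo_tool(
  targets=[
    {"delta_pos":[0,0,0.0002],"turn":0},
    {"delta_pos":[0,0,0.0004],"turn":0},
    {"delta_pos":[0,0,0.0006],"turn":0},
    {"delta_pos":[0,0,0.0006],"turn":0},
    {"delta_pos":[0,0,0.0006],"turn":0},
    {"delta_pos":[0,0,0.0006],"turn":0},
    {"delta_pos":[0,0,0.0006],"turn":0},
    {"delta_pos":[0,0,0.0006],"turn":0},
    {"delta_pos":[0,0,0.0006],"turn":0},
    {"delta_pos":[0,0,0.0006],"turn":0},
  ],
)

```text
time: 21.75
tool_pos: [0.5363, -0.1492, 0.2124]
tool_rot: [0.0, -0.54, 0.842, -0.0]
contact_force: [0.4, -0.3, -4.3]
finger_gap: 0.182
gripper_force: 58.9
```

Emit:
servo_tool(
  targets=[
    {"delta_pos":[0,0,0],"turn":0},
    {"delta_pos":[0,0,0],"turn":0},
    {"delta_pos":[0,0,0],"turn":0},
    {"delta_pos":[0,0,0],"turn":0},
    {"delta_pos":[0,0,0],"turn":0},
    {"delta_pos":[0,0,0],"turn":0},
    {"delta_pos":[0,0,0],"turn":0},
    {"delta_pos":[0,0,0],"turn":0},
    {"delta_pos":[0,0,0],"turn":0},
    {"delta_pos":[0,0,0],"turn":0},
  ],
  fingers=0.06,
  squeeze=20,
)

```text
time: 22.75
tool_pos: [0.5363, -0.1492, 0.2124]
tool_rot: [-0.0, -0.54, 0.842, 0.0]
contact_force: [0.5, -0.5, 0.6]
finger_gap: 0.698
gripper_force: 0.0
```

Emit:
servo_tool(
  targets=[
    {"delta_pos":[0,0,-0.005],"turn":0},
    {"delta_pos":[0,0,-0.015],"turn":0},
    {"delta_pos":[0,0,-0.03],"turn":0},
    {"delta_pos":[0,0,-0.05],"turn":0},
    {"delta_pos":[0,0,-0.07],"turn":0},
    {"delta_pos":[0,0,-0.09],"turn":0},
    {"delta_pos":[0,0,-0.1],"turn":0},
    {"delta_pos":[0,0,-0.1],"turn":0},
    {"delta_pos":[0,0,-0.1],"turn":0},
    {"delta_pos":[0,0,-0.1],"turn":0},
  ],
)

```text
time: 23.75
tool_pos: [0.5357, -0.1491, 0.3112]
tool_rot: [-0.001, -0.539, 0.842, 0.001]
contact_force: [-1.5, -0.1, -0.6]
finger_gap: 0.703
gripper_force: 0.0
```

```bash
python3 - <<'E'
from h import *
s=snap('wrist','w9'); t=snap('side','side9');u=snap('scene','scene9')
print(ctrl.get_state()['contact_force'])
c=lambda i,a,b:cv2.resize(i['pixels'][b:b+120,a:a+160,::-1],(400,300),interpolation=cv2.INTER_CUBIC)
cv2.imwrite('pics/c9.png',np.vstack([np.hstack([c(u,220,140),c(t,270,120)]),np.hstack([cv2.resize(s['pixels'][:,:,::-1],(400,300))]*2)]))
E
```

```text
[-0.58214385  0.29946247  0.78604694]
```

View pics/c9.png

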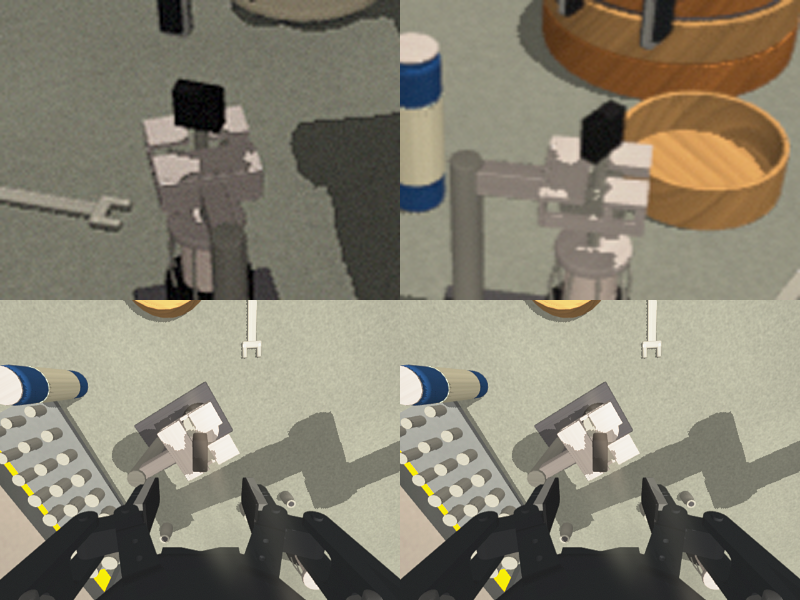

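The lamp hangs upright in the hook, turned, and the gripper is well clear above it. I'm handing in.

```bash
python3 -c "
from h import *
print(order.hand_in())"
```

```text
the job is handed in; nothing more can be done
None
```

I hung the lamp on the bayonet hook and turned it about 31° clockwise, where the bar lowered about 6 mm into its notch without resistance. I then let go and handed in at about 24 s; the last pictures show it upright with the gripper clear, but the hand-in gave no verdict.

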